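# Build up the keyed pipe rest

## Robot

A 6-joint arm with a two-finger parallel gripper is mounted at the origin on the work surface. World frame = base frame: x ahead of the robot, y to its left, z up, the work surface at z = 0. Lengths are in m, angles in rad, forces in N, time in s.
With the tool pointing down it reaches from about 0.275 to 0.875 m from the base axis. Payload 12.5 kg.
Tool frame: the origin (TCP) lies at the very end of the fingers, on their centre line; the grasp point (between the pads) lies 19 mm behind it; z points along the fingers, y is the line along which they close (so a half turn about z gives the same grasp; the last joint's range is limited). The gripper opens to 85 mm and grips with 20 to 120 N. Pads are 22 mm wide; open, the fingers measure 114 mm over their backs; the gripper's body (76 mm by 85 mm) begins 54 mm behind the grasp point. The pads swing forward as they close: fully open they stand 13 mm farther back than shut.
Start: joints at [-1.223, 0.351, 1.652, -0, 1.139, -0.085], TCP at [0.231, -0.499, 0.231] pointing down, gripper open.
Joint ranges: [-2.75, 2.75], [-0.79, 2.1], [0.01, 2.65], [-1.57, 4.71], [0.07, 3.14], [-2.87, 2.87]. Speed limits (rad/s): [2.22, 2.22, 2.79, 3.14, 3.14, 3.14].

## Interface

Orientations are given as a unit quaternion [x, y, z, w].
In Python, from cell import bot gives the robot as it stands. The module is installed in compiled form; this text tells all that it offers.
- The arm moves only by the shell command python3 -m handwheel 'ROWS' [OPENING] [FORCE]. ROWS is JSON, one flat list of numbers, 4 for each row, row after row: the shift along the tool's x, y, z in cm, then the turn about the tool's z in rad. In form: [dx, dy, dz, spin, dx, dy, dz, spin, ...]. A call has 1 to 12 rows; each row is the pose to reach, as a shift and turn from the pose commanded when the call began, along the tool's axes at that moment; what a row does not reach only later rows make up. A row lasts 1/8 s, in which the tool goes at most 62.5 mm and 10.7 degrees, less where a joint would pass 70% of its speed; a pose out of reach is approached as far as the arm can. A call with a gripper value outside its range is refused whole. OPENING is the gripper command: -1 is fully open, 1 is shut, values between are in proportion, set as the call begins (- or left out, the last holds). The fingers move at their own pace and stop on an object; FORCE is the grip in N (left out, the last holds). Time passes only in rows, so rows that repeat a pose let the fingers close. It gives the time, the measured TCP pose, the force, the opening and the grip force at its end, in the units of the state.
- bot.read_state(): the state, without advancing time (a new reading comes with each control period).
- bot.get_image(name): name is "side" or "top"; returns the picture (400x640x3 uint8, red, green, blue); there is no depth.
- bot.camera_params(name): a dict with "K" (3x3 intrinsics, pixels), "R" (3x3) and "t" (3): a world point X has camera coordinates R X + t. Camera axes: x right, y down, z forward; pixel columns grow to the right and rows downward; lengths in m; the calibration is good to about 2 mm. A picture is of the moment at which its call begins. camera_params takes no time and is no camera call.
- bot.close_job(): hands the job in; it is judged then, once.
The state is a dict: "time_s": time; "joints": joint angles; "joint_vel": joint speeds; "joint_torque": joint torques, N m; "position": TCP position; "eef_rot": TCP orientation; "wrist_force": force on the tool from outside, world axes, zero at the start; "wrist_torque": the same for the moment, N m; "finger_gap": finger opening in m; "grasp_force": force on a finger pad.
Only numpy, scipy, OpenCV 4.12 (cv2) and the standard library are available. Lean on these libraries where they do the work, as an engineer would, in place of code of your own. Each camera call takes 0.05 s, during which the arm holds its last target. There are 200 camera calls.

## Task

First sweep every brass slug off the grey fixture plate into its black catch tray with the orange scraper (do not pick slugs up by hand). Then stack every blue spacer on the plate, lugs dropped fully into the matching notches below, finish with the red pipe saddle seated flush on top, and leave the scraper standing back on its mat. Do not knock over the amber bottle.

Things in the scene. Friction and masses are not known exactly. Their poses are not given: they have to be found in the camera images.
- fixture: Grey plate fixed to the table, 150 (x) x 140 (y) x 16 mm high, origin on the table under its centre. Dark fences 6 mm thick, tops 26 mm above the table, along both sides (inner faces x = +-75, y = -70 to 148 mm). The -y edge is open; past the +y edge (y = 70) it drops 13 mm into the built-in black catch tray: sweep towards +y. Two pockets in its top: see seat.
- seat (a point): Point on the plate's top (16 mm above the table) midway between its two pockets; axes as the fixture's. The stack stands centred over it. Pockets 8 mm deep: wide one at x = +30 mm (18 in x by 50 in y, yellow bar beside it), narrow one at x = -30 (18 by 36).
- tray (a point): Middle of the black catch tray's floor, 3 mm above the table; axes as the fixture's. The tray spans 150 mm in x and 74 mm in y; its end wall is 26 mm high.
- spacer1_mid (a point): Blue keyed spacer (2 to 4 present), 80 (x) x 56 (y) x 32 mm, 0.25 kg; its centre. Body 26 mm high on two 6 mm lugs: wide 14x46 (x,y) at x = +30, narrow 14x32 at x = -30. Top notches 8 deep, open at the ends: wide (50) at +x by a yellow bar, narrow (36) at -x. Seated it rests flush: centre 10 mm above seat, +26 for each spacer below. End for end it will not drop in. Grip across y.
- spacer2_mid (a point): Blue keyed spacer (2 to 4 present), 80 (x) x 56 (y) x 32 mm, 0.25 kg; its centre. Body 26 mm high on two 6 mm lugs: wide 14x46 (x,y) at x = +30, narrow 14x32 at x = -30. Top notches 8 deep, open at the ends: wide (50) at +x by a yellow bar, narrow (36) at -x. Seated it rests flush: centre 10 mm above seat, +26 for each spacer below. End for end it will not drop in. Grip across y.
- spacer3_mid (a point): Blue keyed spacer (2 to 4 present), 80 (x) x 56 (y) x 32 mm, 0.25 kg; its centre. Body 26 mm high on two 6 mm lugs: wide 14x46 (x,y) at x = +30, narrow 14x32 at x = -30. Top notches 8 deep, open at the ends: wide (50) at +x by a yellow bar, narrow (36) at -x. Seated it rests flush: centre 10 mm above seat, +26 for each spacer below. End for end it will not drop in. Grip across y.
- spacer4_mid (a point): Blue keyed spacer (2 to 4 present), 80 (x) x 56 (y) x 32 mm, 0.25 kg; its centre. Body 26 mm high on two 6 mm lugs: wide 14x46 (x,y) at x = +30, narrow 14x32 at x = -30. Top notches 8 deep, open at the ends: wide (50) at +x by a yellow bar, narrow (36) at -x. Seated it rests flush: centre 10 mm above seat, +26 for each spacer below. End for end it will not drop in. Grip across y.
- saddle_mid (a point): Red pipe saddle with a black V on top, 80 (x) x 56 (y) x 36 mm high, 0.22 kg; its centre. Body 30 mm high on the same two lugs as the spacers (wide one at +x, the end with a yellow bar on top). Seated flush its centre is 12 mm above seat plus 26 mm per spacer below. Grip across its 56 mm width (y).
- saddle: The same saddle, origin under its feet; axes as saddle_mid.
- scraper_mid (a point): Scraper block that stands on its mat: orange and black blade block 124 (x) x 36 (y) x 20 mm high with a black square handle 30 x 30 mm rising from its middle, 54 mm high over all, 0.22 kg; this point is its centre, 27 mm above its underside. Either long side (+y or -y) pushes.
- scraper: The same scraper, origin under its centre; axes as scraper_mid.
- mat: Black rubber mat fixed on the table, the scraper's place: 180 (x) x 100 (y) x 3 mm, origin under its centre.
- slug1_mid (a point): Loose brass-coloured hole-saw slug (one to three are present), a disc 38 mm in diameter and 6 mm thick, 30 g, lying on the fixture plate; this point is its centre. It slides over the pockets without dropping in.
- slug1: The same slug, origin under its centre.
- slug2_mid (a point): Loose brass-coloured hole-saw slug (one to three are present), a disc 38 mm in diameter and 6 mm thick, 30 g, lying on the fixture plate; this point is its centre. It slides over the pockets without dropping in.
- slug2: The same slug, origin under its centre.
- slug3_mid (a point): Loose brass-coloured hole-saw slug (one to three are present), a disc 38 mm in diameter and 6 mm thick, 30 g, lying on the fixture plate; this point is its centre. It slides over the pockets without dropping in.
- slug3: The same slug, origin under its centre.
- oil: Bystander: amber bottle with a white cap, 60 mm in diameter, 150 mm tall, standing among the work beyond the plate, to the right; origin under its centre.
Mind the look-alikes: they are no part of the job. What is meant by the scraper is not pink, and is the larger of those in its own colour.

How it is judged:
By the outcome, as a careful person would: the job done as asked, in the order asked, and still so for the second after the job is handed in, with the robot touching nothing.
Of spacer1, spacer2, spacer3, spacer4 only 2 to 4 are there at a start; the rules pass over those that are not, and their reading is None.
Of slug1, slug2, slug3 only 1 to 3 are there at a start; the rules pass over those that are not, and their reading is None.
At some moment in a run one of spacer1, spacer2, spacer3, spacer4, saddle, scraper may be knocked a few centimetres aside while the robot is not near it.
It also fails if it takes over 210 s, if anything falls off the work surface, if the arm or the gripper's body presses on something with over 40 N, if the wrist force passes 120 N, or if a joint passes its speed limit or range.

## Working session

There is one attempt and no reset: what is moved stays moved. The work goes in short steps, Python scripts to look and compute and a shell command to move; the robot and the scene stay as the last step left them, time stands still between calls to the robot, and variables do not carry over. Pictures are saved under pics/ and viewed, at most 14 in all, crops included, and the job is handed in when it is done.

```bash
mkdir -p pics; python3 - <<'E'
from cell import bot
import cv2
s=bot.read_state()
for k in("time_s","position","eef_rot","finger_gap","wrist_force"):print(k,s[k])
for n in("top","side"):
    im=bot.get_image(n); cv2.imwrite(f"pics/{n}0.png",im[:,:,::-1]); p=bot.camera_params(n); print(n,p)
E
```

```text
time_s 0.0
position [ 0.23058636 -0.49898258  0.2307883 ]
eef_rot [ 9.76682207e-01  2.14689475e-01 -6.15290404e-05 -5.40010151e-04]
finger_gap 0.08517389147175643
wrist_force [0.52748897 1.04856553 0.30504682]
top {'K': array([[381.76408036,   0.        , 325.96501653],
       [  0.        , 381.76408036, 198.92741547],
       [  0.        ,   0.        ,   1.        ]]), 'R': array([[ 0.00408395, -0.99988907,  0.0143238 ],
       [-0.99915151, -0.00466714, -0.04092036],
       [ 0.04098267, -0.01414453, -0.99905973]]), 't': array([0.05226811, 0.4412773 , 1.01555638])}
side {'K': array([[444.25185896,   0.        , 321.4084537 ],
       [  0.        , 444.25185896, 205.07185775],
       [  0.        ,   0.        ,   1.        ]]), 'R': array([[ 9.56519692e-01, -2.91666443e-01,  8.74888477e-04],
       [-1.48065010e-01, -4.88158977e-01, -8.60103230e-01],
       [ 2.51290334e-01,  8.22576136e-01, -5.10119269e-01]]), 't': array([-0.42657986,  0.15991346,  1.20535377])}
```

View pics/top0.png

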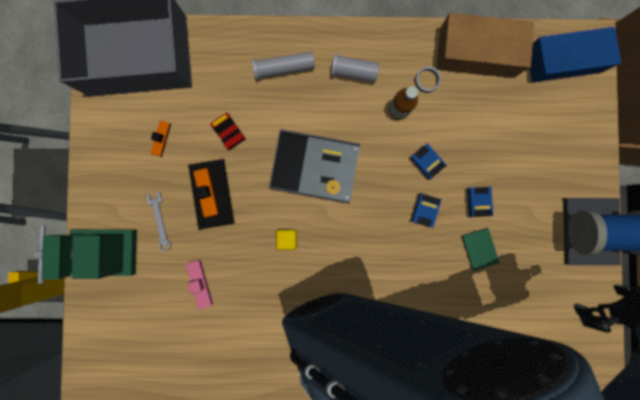

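View pics/side0.png

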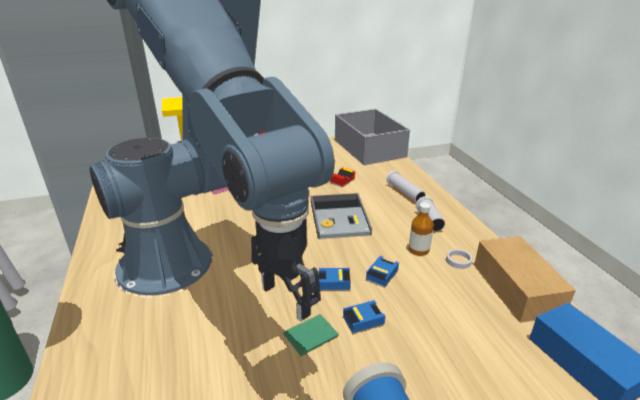

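```bash
cat > h.py <<'E'
import numpy as np, cv2
from scipy.optimize import minimize
from cell import bot
P={n:bot.camera_params(n) for n in("top","side")}
def proj(n,X):
    p=P[n]; c=np.atleast_2d(X)@p["R"].T+p["t"]; q=c@p["K"].T; return q[:,:2]/q[:,2:]
def unproj(n,uv,z):
    p=P[n]; d=p["R"].T@np.linalg.inv(p["K"])@np.array([*uv,1.]); C=-p["R"].T@p["t"]; return C+d*(z-C[2])/d[2]
def W(pose,pts):
    x,y,a=pose; c,s=np.cos(a),np.sin(a); pts=np.atleast_2d(pts)
    return np.c_[x+c*pts[:,0]-s*pts[:,1],y+s*pts[:,0]+c*pts[:,1],pts[:,2]]
def box(hx,hy,z0,z1,y0=None): 
    ya=-hy if y0 is None else y0
    return np.array([[sx,y,z] for sx in(-hx,hx) for y in(ya,hy) for z in(z0,z1)])
SP=box(.04,.028,0,.032); SA=box(.04,.028,0,.036); SC=box(.062,.018,0,.020); PL=box(.075,.07,.016,.016)
def cmask(im,col):
    h=cv2.cvtColor(im,cv2.COLOR_RGB2HSV).astype(int); H,S,V=h[...,0],h[...,1],h[...,2]
    m={"blue":(H>95)&(H<125)&(S>130)&(V>50),"red":((H<6)|(H>174))&(S>170)&(V>60),"orange":(H>6)&(H<15)&(S>215)&(V>120),
       "grey":(S<75)&(V>80)&(V<190),"yellow":(H>18)&(H<32)&(S>120)&(V>110),"pink":(H>160)&(S>60)&(S<170)&(V>120)}[col]
    return m.astype(np.uint8)
k=6
def up(im,c,r): # upscaled crop, returns crop and origin
    u0,v0=int(c[0]-r),int(c[1]-r); M=np.float32([[k,0,-k*u0],[0,k,-k*v0]])
    return cv2.warpAffine(im,M,(2*r*k,2*r*k),flags=cv2.INTER_CUBIC),np.array([u0,v0])
def hullmask(im,col,c,r):
    cr,o=up(im,c,r); m=cmask(cr,col); n,l,st,ce=cv2.connectedComponentsWithStats(cv2.dilate(m,np.ones((13,13))))
    # component(s) of the colour that lies nearest the centre
    best=min([i for i in range(1,n) if st[i,4]>300],key=lambda i:np.min(np.hypot(*(np.argwhere(l==i)-r*k).T)))
    m=m&(l==best).astype(np.uint8); h=cv2.convexHull(np.argwhere(m)[:,::-1].astype(np.int32)); o2=np.zeros_like(m); cv2.fillConvexPoly(o2,h,1); return o2,o,h
def fit(im,col,pts,init,z0=0.,cams=("top",),r=32):
    pts=np.array(pts)+[0,0,z0]; D=[]
    for n in cams:
        c=proj(n,W(init,pts)).mean(0); D.append((n,)+hullmask(im[n],col,c,r))
    def cost(q):
        t=0
        for n,m,o,_ in D:
            g=np.zeros_like(m); h=cv2.convexHull(np.float32((proj(n,W(q*s,pts))-o)*k)); cv2.fillConvexPoly(g,np.round(h*16).astype(np.int32),1,shift=4)
            t+=1-(g&m).sum()/max(1,(g|m).sum())
        return t/len(D)
    s=np.array([.001,.001,.02]); b=None
    for a in np.arange(6)*np.pi/6:
        i=np.array([init[0],init[1],init[2]+a])/s
        R=minimize(cost,i,method="Nelder-Mead",options=dict(initial_simplex=i+np.vstack([np.zeros(3),np.eye(3)*5]),maxiter=150,xatol=.03,fatol=1e-4))
        if b is None or R.fun<b.fun:b=R
    return b.x*s,b.fun
def shot(): return {n:bot.get_image(n) for n in("top","side")}
def draw(im,n,pts,pose,z0=0.,col=(0,255,0)):
    h=cv2.convexHull(np.float32(proj(n,W(pose,np.array(pts)+[0,0,z0])))); return h
E
cat > m0.py <<'E'
from h import *
im={n:cv2.imread(f"pics/{n}0.png")[:,:,::-1].copy() for n in("top","side")}
obs={}
def do(nm,col,pts,uv,z,z0=0.,r=32):
    w=unproj("top",uv,z); q,f=fit(im,col,pts,(w[0],w[1],0.),z0,r=r)
    obs[nm]=(q,pts,z0); print(nm,q.round(4),"deg",round(np.degrees(q[2]),1),"cost",round(f,3))
do("s1","blue",SP,(428,161),.016);do("s2","blue",SP,(425,210),.016);do("s3","blue",SP,(480,201),.016)
do("saddle","red",SA,(228,131),.018);do("scr","orange",SC,(205,192),.01,.003,r=40);do("plate","grey",PL,(327,167),.016,r=60)
bigs=[]
for (u0,v0,w,h) in((175,100,200,150),(360,100,200,150)):
    M=np.float32([[4,0,-4*u0],[0,4,-4*v0]]); B=cv2.warpAffine(im["top"],M,(w*4,h*4),flags=cv2.INTER_CUBIC)
    for q,p,z in obs.values():
        hh=(draw(im,"top",p,q,z)-[u0,v0])*4; cv2.polylines(B,[np.int32(hh)],1,(0,255,0),1)
        a=(proj("top",W(q,[[0,0,.02],[.04,0,.02]]))-[u0,v0])*4; cv2.line(B,*[tuple(map(int,t)) for t in a],(255,0,255),1)
    bigs.append(B); 
for i,B in enumerate(bigs): cv2.imwrite(f"pics/crop0{i}.png",B[:,:,::-1])
E
python3 m0.py
```

```text
s1 [ 0.5427 -0.2156  0.6053] deg 34.7 cost 0.323
s2 [ 0.4121 -0.2099 -0.0983] deg -5.6 cost 0.319
s3 [ 0.4373 -0.3532  0.002 ] deg 0.1 cost 0.371
saddle [0.6185 0.3173 0.8493] deg 48.7 cost 0.818
scr [0.4567 0.3745 0.2331] deg 13.4 cost 0.118
plate [0.5168 0.0625 1.3586] deg 77.8 cost 0.413
```

View pics/crop00.png

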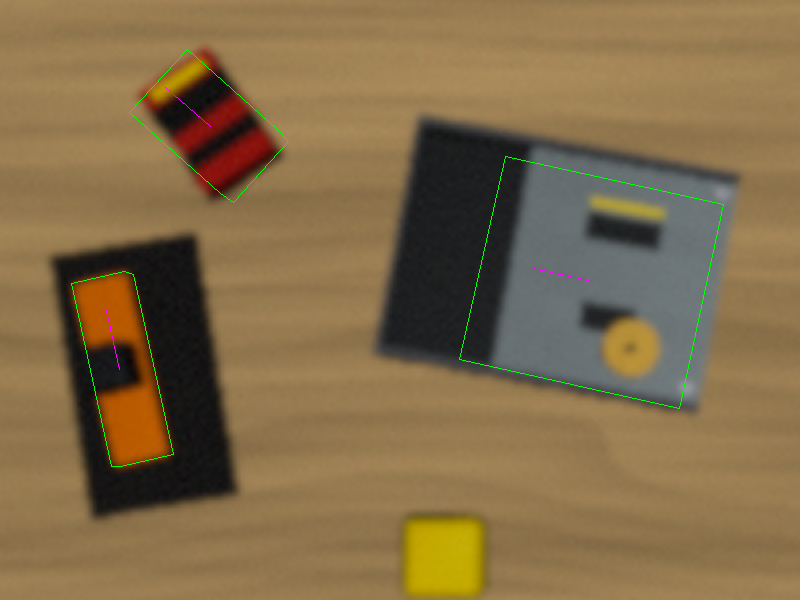

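View pics/crop01.png

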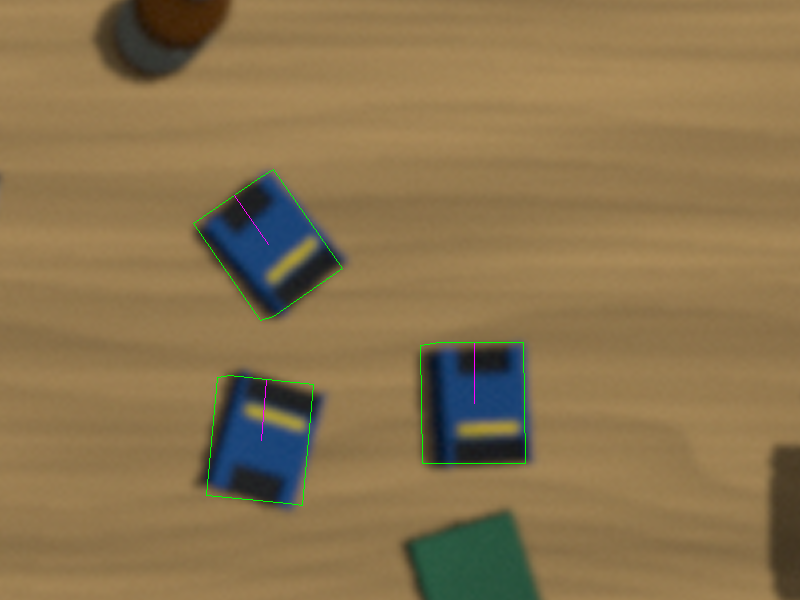

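```bash
python3 - <<'E'
s=open('h.py').read()
s=s.replace('"pink":','"nw":(abs(H-17)>5)|(S<70)|(S>170)|(V<75),"pink":')
s=s.replace('PL=box(.075,.07,.016,.016)','PL=box(.081,.149,0.0,.026,-.07)')
open('h.py','w').write(s)
m=open('m0.py').read()
m=m.replace('"blue"','"nw"').replace('"red"','"nw"').replace('"grey",PL,(327,167)','"nw",PL,(329,168)')
m=m.replace('print(nm','print(nm,fit(im,col,pts,q,z0,("side",),r)[0].round(4) if nm!="scr" else "" ,')
m=m.replace('bigs=[]','print("slug",unproj("top",(332.5,186.75),.022)); bigs=[]').replace('crop0','crop1')
m=m.replace('cv2.imwrite(f','bigs and cv2.imwrite(f')
m+='''
B=np.vstack([cv2.resize(b,(533,400)) for b in bigs][:1]+[cv2.resize(bigs[1],(533,400))[:200]]); cv2.imwrite("pics/both1.png",B[:,:,::-1])
'''
open('m0.py','w').write(m)
E
python3 m0.py
```

```text
File "m0.py", line 6
    obs[nm]=(q,pts,z0); print(nm,fit(im,col,pts,q,z0,("side",),r)[0].round(4) if nm!="scr" else "" ,,q.round(4),"deg",round(np.degrees(q[2]),1),"cost",round(f,3))
                                                                                                    ^
SyntaxError: invalid syntax
```

```bash
sed -i 's/"" ,,/"",/; s/\[:200\]\]/[100:350]]/' m0.py; python3 m0.py
```

```text
s1 [ 0.5459 -0.2138  0.7087] [ 0.5439 -0.2186  0.72  ] deg 41.3 cost 0.038
s2 [ 0.3714 -0.2407  0.34  ] [ 0.4123 -0.2124 -0.296 ] deg -17.0 cost 0.043
s3 [ 0.4393 -0.3523  3.211 ] [ 0.4369 -0.3568  0.0582] deg 3.3 cost 0.049
saddle [0.5909 0.3294 3.3857] [0.6207 0.3178 0.6037] deg 34.6 cost 0.036
scr  [0.4567 0.3745 0.2331] deg 13.4 cost 0.118
plate [ 0.3929 -0.0374  4.0363] [ 0.521   0.0457 -0.183 ] deg -10.5 cost 0.021
slug [0.47289903 0.03718799 0.022     ]
```

View pics/both1.png

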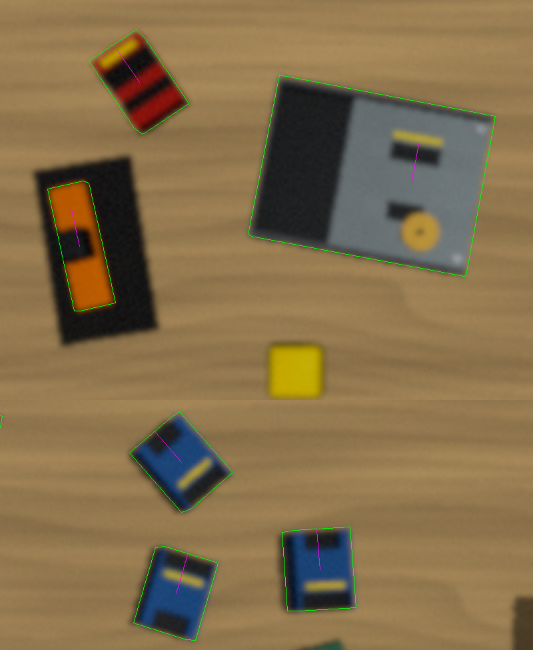

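```bash
cat > go.py <<'E'
# go.py x y z th [x y z th ...]: shifts (cm) and spin (rad) in the present tool axes; th = world angle (deg) of tool x
import sys,numpy as np
from cell import bot
from scipy.spatial.transform import Rotation as Ro
s=bot.read_state(); R=Ro.from_quat(s["eef_rot"]).as_matrix(); p=np.array(s["position"]); t0=np.degrees(np.arctan2(R[1,0],R[0,0]))
print("t",round(s["time_s"],2),"p",p.round(4),"th",round(t0,2),"tilt",round(np.degrees(np.arccos(-R[2,2])),2),"gap",round(s["finger_gap"],4),"grip",round(s["grasp_force"],1),"F",np.round(s["wrist_force"],1),"j",np.degrees(s["joints"]).round(0))
a=np.array(sys.argv[1:],float).reshape(-1,4)
for x,y,z,th in a:
    d=R.T@(np.array([x,y,z])-p)*100; print(d.round(2),round(-np.radians((th-t0+180)%360-180),3))
E
python3 go.py .4567 .3745 .2308 13.4  .4567 .3745 .026 13.4
```

```text
t 0.1 p [ 0.2306 -0.499   0.2308] th 24.8 tilt 0.06 gap 0.0856 grip 0.0 F [0.  0.5 0.8] j [-70.  20.  95.  -0.  65.  -5.]
[ 57.16 -69.81   0.08] 0.199
[ 57.16 -69.79  20.56] 0.199
```

```bash
python3 -m handwheel '[2,-2.5,0,0, 6,-7,0,0.02, 11,-13,0,0.04, 16,-19.5,0,0.06, 21,-25.5,0,0.08, 26,-31.5,0,0.1, 31,-37.5,0,0.12, 36,-44,0,0.14, 41,-50,0,0.16, 46,-56,0,0.18, 51,-62,0,0.199, 55,-67,0,0.199]' -1 40 && python3 -m handwheel '[1,-1.5,0,0,2.16,-2.8,0,0,2.16,-2.81,2,0,2.16,-2.81,4,0,2.16,-2.81,6,0,2.16,-2.81,6,0]'; python3 go.py .4567 .3745 .026 13.4
```

```text
time_s: 1.6
position: [0.4115, 0.197, 0.2312]
eef_rot: [0.993, 0.117, 0.0, 0.0]
wrist_force: [0.9, -0.6, -0.1]
finger_gap: 0.0856
grasp_force: 0.0
time_s: 2.35
position: [0.4257, 0.226, 0.1704]
eef_rot: [0.993, 0.116, -0.001, 0.0]
wrist_force: [0.5, -0.0, 0.3]
finger_gap: 0.0855
grasp_force: 0.0
t 2.35 p [0.4257 0.226  0.1704] th 13.31 tilt 0.15 gap 0.0855 grip 0.0 F [ 0.5 -0.   0.3] j [ 22.  18. 108.  -0.  55.  99.]
[  6.48 -13.75  14.42] -0.001
```

```bash
python3 -m handwheel '[2,-4.5,0,0,4,-9,0,0,6.48,-13.7,0,0,6.48,-13.75,3,0,6.48,-13.75,7,0,6.48,-13.75,10.5,0,6.48,-13.75,13,0,6.48,-13.75,14.4,0,6.48,-13.75,14.4,0,6.48,-13.75,14.4,0]' && python3 -m handwheel '[0,0,0,0,0,0,0,0,0,0,0,0,0,0,0,0,0,0,0,0,0,0,0,0]' 1 70;  python3 go.py .4567 .3745 .026 13.4; python3 - <<'E'
from h import *
im=shot(); u,v=map(int,proj("side",[[.4567,.3745,.03]])[0]); a=cv2.resize(im["side"][v-40:v+35,u-65:u+65],None,fx=3,fy=3,interpolation=2); b=im["top"][140:260,150:280]; b=cv2.resize(b,(390,360),interpolation=2); cv2.imwrite("pics/g1.png",np.vstack([a,b])[:,:,::-1])
E
```

```text
time_s: 3.6
position: [0.4579, 0.3761, 0.0285]
eef_rot: [0.993, 0.117, 0.001, -0.0]
wrist_force: [0.0, -0.0, -0.1]
finger_gap: 0.0853
grasp_force: 0.0
time_s: 4.35
position: [0.4575, 0.376, 0.0277]
eef_rot: [0.993, 0.117, 0.0, -0.0]
wrist_force: [-0.2, -1.0, 6.2]
finger_gap: 0.0288
grasp_force: 70.5
t 4.35 p [0.4575 0.376  0.0277] th 13.4 tilt 0.04 gap 0.0288 grip 70.5 F [-0.2 -1.   6.2] j [ 35.  40.  96.  -0.  45. 112.]
[-0.11  0.13  0.17] -0.0
```

View pics/g1.png

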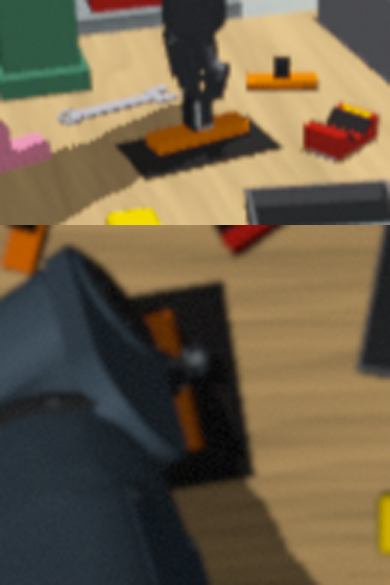

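```bash
python3 -m handwheel '[0,0,-1,0,0,0,-4,0,0,0,-8,0,0,0,-10,0]'; python3 go.py .5086 -.0211 .1277 -10.5
```

```text
time_s: 4.95
position: [0.4576, 0.3761, 0.1296]
eef_rot: [0.993, 0.117, 0.001, -0.0]
wrist_force: [0.1, -0.2, -3.3]
finger_gap: 0.0292
grasp_force: 69.6
t 4.95 p [0.4576 0.3761 0.1296] th 13.4 tilt 0.11 gap 0.0292 grip 69.6 F [ 0.1 -0.2 -3.3] j [ 35.  31.  93.   0.  55. 112.]
[-4.24 39.82  0.15] 0.417
```

```bash
python3 -m handwheel '[-0.3,3,0,0.04,-0.8,7,0,0.08,-1.2,11.5,0,0.13,-1.7,16,0,0.18,-2.2,21,0,0.23,-2.7,26,0,0.28,-3.2,31,0,0.33,-3.6,35,0,0.38,-4,38,0,0.41,-4.24,39.8,0,0.417,-4.24,39.82,0,0.417,-4.24,39.82,0,0.417]' && python3 -m handwheel '[0,0,3,0,0,0,6,0,0,0,7.8,0,0,0,7.8,0,0,0,7.8,0]'; python3 go.py .5086 -.0211 .0412 -10.5; python3 - <<'E'
from h import *
im=shot(); a=cv2.resize(im["side"][180:260,280:400],None,fx=4,fy=4,interpolation=2); cv2.imwrite("pics/g2.png",a[:,:,::-1])
E
```

```text
time_s: 6.45
position: [0.508, -0.0206, 0.1273]
eef_rot: [0.996, -0.091, -0.0, -0.0]
wrist_force: [0.6, 0.5, -2.6]
finger_gap: 0.0292
grasp_force: 69.7
time_s: 7.08
position: [0.5086, -0.0209, 0.05]
eef_rot: [0.996, -0.091, 0.0, -0.0]
wrist_force: [0.1, 0.7, -1.3]
finger_gap: 0.0288
grasp_force: 69.6
t 7.08 p [ 0.5086 -0.0209  0.05  ] th -10.45 tilt 0.05 gap 0.0288 grip 69.6 F [ 0.1  0.7 -1.3] j [ -8.  31. 108.   0.  40.  93.]
[0.   0.02 0.88] 0.001
```

View pics/g2.png

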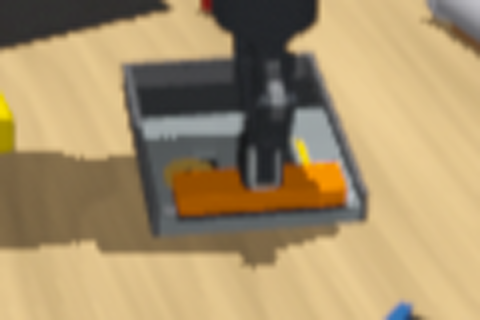

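```bash
python3 -m handwheel '[0,0,0.5,0,0,0,0.85,0,0,0,0.85,0,0,0,0.85,0]'; python3 go.py .5303 .0949 .0414 -10.5 .5322 .1056 .0414 -10.5
```

```text
time_s: 7.68
position: [0.5082, -0.0214, 0.0407]
eef_rot: [0.996, -0.092, -0.0, -0.0]
wrist_force: [-0.6, -0.8, -1.3]
finger_gap: 0.0292
grasp_force: 69.8
t 7.67 p [ 0.5082 -0.0214  0.0407] th -10.5 tilt 0.01 gap 0.0292 grip 69.8 F [-0.6 -0.8 -1.3] j [ -8.  32. 108.   0.  39.  93.]
[  0.06 -11.84  -0.07] -0.0
[  0.05 -12.93  -0.07] -0.0
```

```bash
python3 -m handwheel '[0,-1,0,0,0,-2.2,0,0,0,-3.4,0,0,0,-4.6,0,0,0,-5.8,0,0,0,-7,0,0,0,-8.2,0,0,0,-9.4,0,0,0,-10.6,0,0,0,-11.8,0,0,0,-13,0,0,0,-13,0,0]' && python3 -m handwheel '[0,-0.5,0,0,0,-0.5,0,0]';  python3 go.py .5322 .1056 .0414 -10.5;  python3 - <<'E'
from h import *
im=shot(); a=cv2.resize(im["side"][180:260,280:400],None,fx=4,fy=4,interpolation=2); cv2.imwrite("pics/g3.png",a[:,:,::-1])
E
```

```text
time_s: 9.18
position: [0.532, 0.1072, 0.0408]
eef_rot: [0.996, -0.091, 0.0, -0.0]
wrist_force: [-0.3, 0.5, -3.0]
finger_gap: 0.0289
grasp_force: 69.7
time_s: 9.43
position: [0.5328, 0.1114, 0.0408]
eef_rot: [0.996, -0.091, 0.0, -0.0]
wrist_force: [-0.7, -0.2, -2.7]
finger_gap: 0.0292
grasp_force: 69.9
t 9.43 p [0.5328 0.1114 0.0408] th -10.5 tilt 0.0 gap 0.0292 grip 69.9 F [-0.7 -0.2 -2.7] j [  7.  35. 103.   0.  42. 107.]
[ 0.04  0.59 -0.06] 0.0
```

View pics/g3.png

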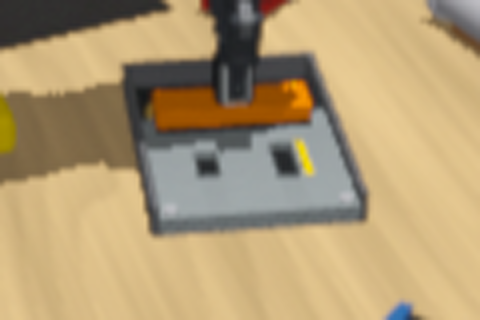

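```bash
python3 -m handwheel '[0,0,-1,0,0,0,-4,0,0,0,-8,0,0,0,-9,0,0,0,-9,0]'; python3 go.py .4575 .376 .1308 13.4
```

```text
time_s: 10.15
position: [0.5328, 0.1113, 0.1309]
eef_rot: [0.996, -0.091, 0.0, -0.0]
wrist_force: [-0.2, 0.0, -3.3]
finger_gap: 0.0289
grasp_force: 69.9
t 10.15 p [0.5328 0.1113 0.1309] th -10.5 tilt 0.04 gap 0.0289 grip 69.9 F [-0.2  0.  -3.3] j [  7.  27. 101.  -0.  53. 107.]
[-1.223e+01 -2.465e+01  1.000e-02] -0.417
```

```bash
python3 -m handwheel '[-1,-2,0,-0.04,-3,-6,0,-0.1,-5,-10,0,-0.17,-7,-14,0,-0.24,-9,-18,0,-0.3,-11,-22,0,-0.34,-11.6,-23.2,0,-0.356,-11.6,-23.2,0,-0.356,-11.6,-23.2,0,-0.356]'; python3 go.py .456 .365 .0285 10; python3 - <<'E'
from h import *
im=shot(); a=cv2.resize(im["top"][120:215,260:370],None,fx=4,fy=4,interpolation=2); cv2.imwrite("pics/g4.png",a[:,:,::-1])
E
```

```text
time_s: 11.28
position: [0.4612, 0.3594, 0.1302]
eef_rot: [0.996, 0.086, -0.0, 0.0]
wrist_force: [0.7, -0.2, -1.9]
finger_gap: 0.0287
grasp_force: 69.8
t 11.28 p [0.4612 0.3594 0.1302] th 9.82 tilt 0.07 gap 0.0287 grip 69.8 F [ 0.7 -0.2 -1.9] j [ 33.  30.  94.  -0.  55. 114.]
[-0.41 -0.65 10.17] -0.003
```

View pics/g4.png

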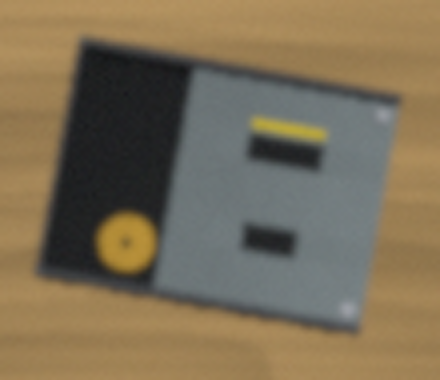

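```bash
python3 -m handwheel '[-0.2,-0.3,2,0,-0.41,-0.65,5,0,-0.41,-0.65,8,0,-0.41,-0.65,9.6,0,-0.41,-0.65,10,0,-0.41,-0.65,10.2,0,-0.41,-0.65,10.2,0]' && python3 -m handwheel '[0,0,0,0,0,0,0,0,0,0,0,0,0,0,0,0]' -1 && python3 -m handwheel '[0,0,-1,0,0,0,-4,0,0,0,-9,0,0,0,-14,0,0,0,-17,0]'; python3 go.py .437 -.3568 .2 3.3 .5439 -.2186 .2 41.3 .4123 -.2124 .2 -17
```

```text
time_s: 12.25
position: [0.4563, 0.3665, 0.0296]
eef_rot: [0.996, 0.086, 0.001, -0.0]
wrist_force: [-0.8, 0.1, -1.9]
finger_gap: 0.0286
grasp_force: 69.9
time_s: 12.75
position: [0.4559, 0.3663, 0.0289]
eef_rot: [0.996, 0.086, 0.0, -0.0]
wrist_force: [-0.2, 0.3, 1.0]
finger_gap: 0.0855
grasp_force: 0.0
time_s: 13.38
position: [0.4563, 0.3666, 0.2022]
eef_rot: [0.996, 0.086, 0.001, -0.001]
wrist_force: [0.7, 0.4, -0.2]
finger_gap: 0.0855
grasp_force: 0.0
t 13.38 p [0.4563 0.3666 0.2022] th 9.9 tilt 0.19 gap 0.0855 grip 0.0 F [ 0.7  0.4 -0.2] j [ 34.  25.  91.   0.  63. 114.]
[-14.34  70.93   0.08] 0.115
[-1.44 59.16  0.13] -0.548
[-14.29  56.29   0.1 ] 0.47
```

```bash
cat > m.py <<'E'
# m.py name u v ... : top-view fits
import sys
from h import *
im=shot()
def plate():
    q,f=fit(im,"nw",PL,(.521,.0457,-.183),0,r=60); print("plate",q.round(4),round(np.degrees(q[2]),2),round(f,3))
    c=[]
    for px in(.03,-.03):
        uv=proj("top",W(q,[[px,0,.016]]))[0]; cr,o=up(im["top"],uv,14); g=cv2.cvtColor(cr,cv2.COLOR_RGB2GRAY)
        m=(g<75).astype(np.uint8); n,l,st,ce=cv2.connectedComponentsWithStats(m); i=min([i for i in range(1,n) if st[i,4]>200],key=lambda i:np.hypot(*(ce[i]-14*k)))
        c.append(unproj("top",(ce[i]+.5)/k-.0+o-.5+.0,.016)); 
    c=np.array(c); d=c[0]-c[1]; print("seat",c.mean(0).round(4),"ang",round(np.degrees(np.arctan2(d[1],d[0])),2),"len",round(np.hypot(*d[:2]),4))
Q=[("s1",(.5439,-.2186,.72),SP,.0),("s2",(.4123,-.2124,-.296),SP,0.),("s3",(.437,-.3568,.058),SP,0.),("saddle",(.6207,.3178,.604),SA,0.)]
if __name__=="__main__":
    for a in sys.argv[1:]:
        if a=="plate": plate(); continue
        for n,i,p,z in Q:
            if n!=a: continue
            try: q,f=fit(im,"nw",p,i,z); print(n,q.round(4),round(np.degrees(q[2]),2),"cost",round(f,3))
            except Exception as e: print(n,"?",e)
E
python3 m.py plate s1 s2 s3 saddle; python3 go.py .4123 -.2124 .2 -17
```

```text
plate [ 0.5211  0.0461 -0.1865] -10.68 0.021
seat [0.5228 0.0482 0.016 ] ang -9.99 len 0.0598
s1 [ 0.5439 -0.2188  0.7153] 40.99 cost 0.037
s2 [ 0.4121 -0.2127  2.8454] 163.03 cost 0.039
s3 [ 0.4369 -0.357   0.0517] 2.96 cost 0.043
saddle [0.6211 0.3182 0.6029] 34.55 cost 0.04
t 13.47 p [0.4571 0.3672 0.2031] th 9.91 tilt 0.38 gap 0.0853 grip 0.0 F [-0.3  0.8 -0.2] j [ 34.  25.  91.   0.  63. 114.]
[-14.38  56.33   0.07] 0.47
```

```bash
sed -i 's|(ce\[i\]+.5)/k-.0+o-.5+.0|ce[i]/k+o|' m.py; python3 -m handwheel '[-0.5,2,0,0.02,-1.5,6,0,0.06,-3,11.5,0,0.1,-4.5,17,0,0.15,-6,22.5,0,0.19,-7.2,28,0,0.23,-8.6,33.5,0,0.28,-10,39,0,0.33,-11.4,44.5,0,0.38,-12.7,50,0,0.43,-14,55,0,0.47,-14.38,56.3,0,0.47]';  python3 go.py .4121 -.2127 .008 -17
```

```text
time_s: 14.98
position: [0.4103, -0.2152, 0.1984]
eef_rot: [0.989, -0.15, -0.0, -0.0]
wrist_force: [-0.3, 0.7, -0.8]
finger_gap: 0.085
grasp_force: 0.0
t 14.97 p [ 0.4103 -0.2152  0.1984] th -17.21 tilt 0.02 gap 0.085 grip 0.0 F [-0.3  0.7 -0.8] j [-33.  13. 109.  -0.  58.  74.]
[ 0.1  -0.29 19.04] -0.004
```

```bash
python3 -m handwheel '[0,0,4,0,0,0,9,0,0,0,13,0,0,0,13,0,0,0,13,0,0,0,13,0]';  python3 go.py .4121 -.2127 .008 -17
```

```text
time_s: 15.72
position: [0.4118, -0.2134, 0.0704]
eef_rot: [0.989, -0.148, 0.001, 0.001]
wrist_force: [-0.4, -0.2, 0.1]
finger_gap: 0.0854
grasp_force: 0.0
t 15.72 p [ 0.4118 -0.2134  0.0704] th -17.01 tilt 0.16 gap 0.0854 grip 0.0 F [-0.4 -0.2  0.1] j [-33.  26. 114.   0.  40.  74.]
[-0.01 -0.07  6.24] -0.0
```

```bash
python3 -m handwheel '[0,-0.05,2,0,0,-0.07,4,0,0,-0.07,5.6,0,0,-0.07,6.2,0,0,-0.07,6.2,0,0,-0.07,6.2,0]'; python3 go.py .4121 -.2127 .008 -17; python3 -m handwheel '[0,0,0,0,0,0,0,0,0,0,0,0,0,0,0,0,0,0,0,0]' 1 60;  python3 go.py .4121 -.2127 .008 -17 ; python3 m.py s2
```

```text
time_s: 16.48
position: [0.4115, -0.2126, 0.0073]
eef_rot: [0.989, -0.148, 0.0, 0.0]
wrist_force: [0.2, -0.4, -0.2]
finger_gap: 0.0856
grasp_force: 0.0
t 16.48 p [ 0.4115 -0.2126  0.0073] th -17.03 tilt 0.05 gap 0.0856 grip 0.0 F [ 0.2 -0.4 -0.2] j [-33.  33. 115.   0.  31.  74.]
[ 0.06 -0.   -0.07] -0.001
time_s: 17.1
position: [0.4114, -0.2124, 0.0074]
eef_rot: [0.989, -0.148, 0.0, 0.0]
wrist_force: [-1.9, 2.5, 9.4]
finger_gap: 0.0549
grasp_force: 63.1
t 17.1 p [ 0.4114 -0.2124  0.0074] th -17.02 tilt 0.02 gap 0.0549 grip 63.1 F [-1.9  2.5  9.4] j [-33.  33. 115.   0.  31.  74.]
[ 0.08  0.01 -0.06] -0.0
s2 [ 0.3851 -0.2427  2.5197] 144.37 cost 0.76
```

```bash
python3 -m handwheel '[0,0,0,0,0,0,0,0,0,0,0,0]' -1 && python3 -m handwheel '[0,0,-2,0,0,0,-6,0,0,0,-11,0,0,-4,-16,0,0,-9,-20,0,0,-15,-20,0,0,-21,-20,0,0,-27,-20,0,0,-33,-20,0,0,-37,-20,0,0,-39,-20,0,0,-39,-20,0]';  python3 m.py plate s1 s2 s3 saddle; python3 go.py .5439 -.2188 .207 41
```

```text
time_s: 17.58
position: [0.4112, -0.2124, 0.0068]
eef_rot: [0.989, -0.148, -0.0, -0.0]
wrist_force: [0.4, 0.2, -0.2]
finger_gap: 0.085
grasp_force: 0.0
time_s: 19.08
position: [0.5254, 0.1608, 0.2065]
eef_rot: [0.989, -0.147, -0.0, 0.0]
wrist_force: [-0.9, -0.1, -0.6]
finger_gap: 0.0855
grasp_force: 0.0
plate [0.5303 0.0948 0.0042] 0.24 0.518
seat [0.5302 0.1171 0.016 ] ang 1.07 len 0.0564
s1 [ 0.5653 -0.187   0.7557] 43.3 cost 0.034
s2 [ 0.4116 -0.2147 -0.3002] -17.2 cost 0.041
s3 [ 0.4368 -0.3567  3.1985] 183.26 cost 0.047
saddle [0.6381 0.3425 3.003 ] 172.06 cost 0.758
t 19.18 p [0.5252 0.1595 0.2067] th -17.06 tilt 0.04 gap 0.0852 grip 0.0 F [-0.4  0.2  0.1] j [ 12.  22.  96.  -0.  62. 119.]
[ 1.289e+01  3.562e+01 -2.000e-02] -1.013
```

```bash
python3 -m handwheel '[0,2,0,0,0,6,0,0,0,12,0,0,0,18,0,0,0,24,0,0,0,30,0,0,0,35,0,0,0,38,0,0,0,39,3,0,0,39,6,0,0,39,6,0,0,39,6,0]';  python3 go.py .4115 -.2125 .008 -17.1
```

```text
time_s: 20.68
position: [0.411, -0.213, 0.1479]
eef_rot: [0.989, -0.148, 0.001, 0.0]
wrist_force: [0.4, -0.1, 0.0]
finger_gap: 0.0856
grasp_force: 0.0
t 20.68 p [ 0.411  -0.213   0.1479] th -17.07 tilt 0.07 gap 0.0856 grip 0.0 F [ 0.4 -0.1  0. ] j [-33.  18. 112.  -0.  50.  74.]
[ 0.02 -0.07 13.99] 0.001
```

```bash
python3 -m handwheel '[0.02,-0.05,4,0,0.02,-0.05,9,0,0.02,-0.05,12.5,0,0.02,-0.05,13.9,0,0.02,-0.05,13.98,0,0.02,-0.05,13.98,0,0.02,-0.05,13.98,0]' && python3 -m handwheel '[0,0,0,0,0,0,0,0,0,0,0,0,0,0,0,0,0,0,0,0]' 1 60 ; python3 go.py; python3 -m handwheel '[0,0,-1,0,0,0,-4,0,0,0,-8,0,0,0,-12,0,0,0,-12,0]'; python3 go.py .5210 .0493 .1275 -10.4
```

```text
time_s: 21.55
position: [0.4122, -0.2123, 0.0081]
eef_rot: [0.989, -0.148, 0.001, 0.0]
wrist_force: [-0.6, -0.6, 0.3]
finger_gap: 0.0854
grasp_force: 0.0
time_s: 22.18
position: [0.4117, -0.212, 0.0076]
eef_rot: [0.989, -0.148, 0.0, 0.0]
wrist_force: [-1.8, 0.9, 10.5]
finger_gap: 0.0552
grasp_force: 62.8
t 22.18 p [ 0.4117 -0.212   0.0076] th -17.03 tilt 0.03 gap 0.0552 grip 62.8 F [-1.8  0.9 10.5] j [-33.  33. 115.   0.  32.  74.]
time_s: 22.8
position: [0.4127, -0.2126, 0.1296]
eef_rot: [0.989, -0.148, 0.002, 0.001]
wrist_force: [-0.4, -0.8, -2.7]
finger_gap: 0.0546
grasp_force: 65.2
t 22.8 p [ 0.4127 -0.2126  0.1296] th -17.02 tilt 0.29 gap 0.0546 grip 65.2 F [-0.4 -0.8 -2.7] j [-33.  20. 113.   0.  48.  74.]
[  2.69 -28.22   0.19] -0.116
```

```bash
python3 -m handwheel '[0.2,-2,0,-0.01,0.6,-6,0,-0.02,1,-11,0,-0.04,1.5,-16,0,-0.06,2,-21,0,-0.08,2.3,-25,0,-0.1,2.6,-27.6,0,-0.116,2.7,-28.2,0,-0.116,2.7,-28.2,2,-0.116,2.7,-28.2,5,-0.116,2.7,-28.2,8,-0.116,2.7,-28.2,8,-0.116]'&& python3 -m handwheel '[0,0,0,0,0,0,0,0]' ; python3 go.py .5215 .0490 .045 -10.4
```

```text
time_s: 24.3
position: [0.518, 0.0491, 0.045]
eef_rot: [0.996, -0.091, -0.003, 0.0]
wrist_force: [0.3, -0.2, -2.3]
finger_gap: 0.055
grasp_force: 64.8
time_s: 24.55
position: [0.5205, 0.0496, 0.0481]
eef_rot: [0.996, -0.091, 0.001, -0.0]
wrist_force: [-0.3, 0.1, -3.4]
finger_gap: 0.0547
grasp_force: 64.8
t 24.55 p [0.5205 0.0496 0.0481] th -10.39 tilt 0.1 gap 0.0547 grip 64.8 F [-0.3  0.1 -3.4] j [  0.  33. 106.   0.  41. 101.]
[0.11 0.05 0.31] 0.0
```

```bash
python3 -m handwheel '[0.1,0.05,0.5,0,0.1,0.05,1.3,0,0.1,0.05,2,0,0.1,0.05,2.3,0,0.1,0.05,2.3,0]'; python3 -m handwheel '[0,0,0.1,0,0,0,0.2,0,0,0,0.3,0,0,0,0.3,0]'; python3 go.py .5215 .0490 .0176 -10.4
```

```text
time_s: 25.18
position: [0.5207, 0.0491, 0.0237]
eef_rot: [0.996, -0.09, -0.0, 0.0]
wrist_force: [0.4, -0.2, -1.5]
finger_gap: 0.0548
grasp_force: 64.9
time_s: 25.68
position: [0.5208, 0.0491, 0.021]
eef_rot: [0.996, -0.09, -0.0, -0.0]
wrist_force: [0.5, 0.2, -3.2]
finger_gap: 0.0545
grasp_force: 64.9
t 25.68 p [0.5208 0.0491 0.021 ] th -10.38 tilt 0.0 gap 0.0545 grip 64.9 F [ 0.5  0.2 -3.2] j [  0.  35. 106.   0.  38. 101.]
[0.07 0.   0.34] 0.0
```

```bash
python3 -m handwheel '[0,0,0.1,0,0,0,0.2,0,0,0,0.3,0,0,0,0.35,0,0,0,0.35,0]'; python3 -m handwheel '[0,0,0,0,0,0,0,0,0,0,0,0]' -1; python3 go.py;  python3 -m handwheel '[0,0,-1,0,0,0,-4,0,0,0,-9,0,0,0,-14,0,0,0,-16,0,0,0,-16,0,0,0,-16,0]'; python3 go.py .5653 -.185 .17 43.3
```

```text
time_s: 26.3
position: [0.5208, 0.0491, 0.0177]
eef_rot: [0.996, -0.09, -0.0, 0.0]
wrist_force: [-2.2, 0.3, 4.1]
finger_gap: 0.055
grasp_force: 65.6
time_s: 26.68
position: [0.521, 0.0491, 0.0175]
eef_rot: [0.996, -0.091, 0.0, -0.0]
wrist_force: [0.1, 0.1, 0.4]
finger_gap: 0.0853
grasp_force: 0.0
t 26.68 p [0.521  0.0491 0.0175] th -10.39 tilt 0.02 gap 0.0853 grip 0.0 F [0.1 0.1 0.4] j [  0.  36. 106.   0.  38. 101.]
time_s: 27.55
position: [0.5203, 0.0491, 0.1766]
eef_rot: [0.996, -0.091, -0.001, 0.0]
wrist_force: [0.6, 0.2, 0.2]
finger_gap: 0.0855
grasp_force: 0.0
t 27.55 p [0.5203 0.0491 0.1766] th -10.39 tilt 0.08 gap 0.0855 grip 0.0 F [0.6 0.2 0.2] j [  0.  21. 102.   0.  57. 101.]
[ 8.65 22.22  0.66] -0.937
```

```bash
python3 -m handwheel '[1,2,0,-0.1,2,5,0,-0.25,3.5,9,0,-0.4,5,13,0,-0.55,6.5,17,0,-0.7,8,20.5,0,-0.85,8.65,22.2,0,-0.937,8.65,22.2,0,-0.937,8.65,22.2,4,-0.937,8.65,22.2,8,-0.937,8.65,22.2,8,-0.937,8.65,22.2,8,-0.937]'; python3 go.py .5653 -.185 .008 43.3
```

```text
time_s: 29.05
position: [0.5665, -0.1845, 0.0987]
eef_rot: [0.93, 0.369, 0.0, 0.0]
wrist_force: [0.9, 0.4, 0.6]
finger_gap: 0.0852
grasp_force: 0.0
t 29.05 p [ 0.5665 -0.1845  0.0987] th 43.28 tilt 0.06 gap 0.0852 grip 0.0 F [0.9 0.4 0.6] j [-23.  34.  94.   0.  52.  24.]
[-0.13 -0.05  9.07] -0.0
```

```bash
python3 -m handwheel '[-0.1,-0.05,3,0,-0.1,-0.05,6,0,-0.1,-0.05,8.2,0,-0.1,-0.05,9,0,-0.1,-0.05,9.05,0,-0.1,-0.05,9.05,0]' && python3 -m handwheel '[0,0,0,0,0,0,0,0,0,0,0,0,0,0,0,0,0,0,0,0]' 1 60 ; python3 go.py; python3 -m handwheel '[0,0,0,0,0,0,0,0,0,0,0,0]' -1 && python3 -m handwheel '[0,0,-2,0,0,0,-6,0,0,0,-11,0,0,0,-16,0,2,-4,-18,0,5,-9,-18,0,8,-15,-18,0,10.5,-21,-18,0,13,-26,-18,0,15,-30,-18,0,16,-32,-18,0,16,-32,-18,0]'; python3 m.py s1 s3; python3 go.py
```

```text
time_s: 29.8
position: [0.5656, -0.1854, 0.0083]
eef_rot: [0.929, 0.369, 0.001, 0.001]
wrist_force: [-0.5, -1.1, 1.1]
finger_gap: 0.085
grasp_force: 0.0
time_s: 30.42
position: [0.5653, -0.1853, 0.0079]
eef_rot: [0.929, 0.369, 0.0, 0.0]
wrist_force: [-2.2, 0.8, 7.0]
finger_gap: 0.0546
grasp_force: 64.4
t 30.43 p [ 0.5653 -0.1853  0.0079] th 43.3 tilt 0.07 gap 0.0546 grip 64.4 F [-2.2  0.8  7. ] j [-23.  42.  95.   0.  43.  24.]
time_s: 30.8
position: [0.5648, -0.1852, 0.0069]
eef_rot: [0.929, 0.369, -0.0, -0.0]
wrist_force: [0.1, 0.4, 0.2]
finger_gap: 0.0854
grasp_force: 0.0
time_s: 32.3
position: [0.4615, 0.1585, 0.1882]
eef_rot: [0.929, 0.37, 0.001, 0.0]
wrist_force: [0.5, -0.1, 0.3]
finger_gap: 0.0855
grasp_force: 0.0
s1 [ 0.5649 -0.1863  0.7609] 43.6 cost 0.037
s3 [ 0.4367 -0.3568  0.059 ] 3.38 cost 0.051
t 32.4 p [0.462  0.1571 0.1877] th 43.31 tilt 0.06 gap 0.0854 grip 0.0 F [ 0.5 -0.5  0.2] j [ 13.  17. 106.  -0.  57.  60.]
```

```bash
python3 -m handwheel '[-1,2,0,0,-3,6,0,0,-5.5,11,0,0,-8,17,0,0,-11,23,0,0,-13.5,28,0,0,-15.5,31,0,0,-16,32,0,0,-16,32,4,0,-16,32,9,0,-16,32,9,0,-16,32,9,0]'; python3 go.py .5662 -.1848 .008 43.4
```

```text
time_s: 33.9
position: [0.5656, -0.1854, 0.0989]
eef_rot: [0.929, 0.369, 0.001, 0.001]
wrist_force: [0.8, -0.1, 1.5]
finger_gap: 0.085
grasp_force: 0.0
t 33.9 p [ 0.5656 -0.1854  0.0989] th 43.31 tilt 0.11 gap 0.085 grip 0.0 F [ 0.8 -0.1  1.5] j [-23.  34.  94.   0.  52.  24.]
[ 0.07 -0.02  9.09] -0.002
```

```bash
python3 -m handwheel '[0.1,0,3,0,0.1,0,6,0,0.1,0,8.2,0,0.1,0,9,0,0.1,0,9.07,0,0.1,0,9.07,0]' && python3 -m handwheel '[0,0,0,0,0,0,0,0,0,0,0,0,0,0,0,0,0,0,0,0]' 1 60 ; python3 go.py; python3 -m handwheel '[0,0,-1,0,0,0,-4,0,0,0,-8,0,0,0,-11,0,0,0,-11,0,0,0,-11,0]'; python3 go.py .522 .0489 .12 169.6
```

```text
time_s: 34.65
position: [0.5664, -0.1848, 0.0077]
eef_rot: [0.929, 0.369, 0.001, 0.001]
wrist_force: [-0.3, -0.3, 0.4]
finger_gap: 0.0855
grasp_force: 0.0
time_s: 35.28
position: [0.566, -0.1847, 0.0071]
eef_rot: [0.929, 0.369, 0.0, 0.0]
wrist_force: [-1.2, -0.4, 6.2]
finger_gap: 0.0549
grasp_force: 64.3
t 35.27 p [ 0.566  -0.1847  0.0071] th 43.3 tilt 0.06 gap 0.0549 grip 64.3 F [-1.2 -0.4  6.2] j [-23.  42.  95.  -0.  43.  24.]
time_s: 36.02
position: [0.5649, -0.1842, 0.1152]
eef_rot: [0.929, 0.369, -0.001, -0.001]
wrist_force: [0.3, -0.2, -3.2]
finger_gap: 0.0547
grasp_force: 64.4
t 36.02 p [ 0.5649 -0.1842  0.1152] th 43.3 tilt 0.1 gap 0.0547 grip 64.4 F [ 0.3 -0.2 -3.2] j [-23.  33.  93.   0.  54.  24.]
[ 12.86 -19.91  -0.46] -2.204
```

```bash
python3 -m handwheel '[1,-1.5,-0.2,-0.12,2.5,-4,-0.4,-0.3,4,-6,-0.4,-0.48,5.5,-8.5,-0.4,-0.66,7,-11,-0.4,-0.84,8.5,-13,-0.4,-1.02,10,-15.5,-0.4,-1.2,11.2,-17.5,-0.4,-1.38,12.2,-19,-0.4,-1.56,12.86,-19.9,-0.4,-1.74,12.86,-19.9,-0.4,-1.92,12.86,-19.9,-0.4,-2.08]' && python3 -m handwheel '[0,0,0,-0.1,0,0,0,-0.124,0,0,0,-0.124,0,0,0,-0.124]'; python3 go.py .522 .0489 .075 169.6
```

```text
time_s: 37.52
position: [0.5218, 0.0487, 0.1187]
eef_rot: [0.149, 0.989, -0.0, -0.001]
wrist_force: [-1.0, 1.1, -2.8]
finger_gap: 0.0551
grasp_force: 64.3
time_s: 38.02
position: [0.5225, 0.0485, 0.12]
eef_rot: [0.091, 0.996, -0.0, -0.0]
wrist_force: [-0.3, 0.1, -3.2]
finger_gap: 0.0549
grasp_force: 64.3
t 38.02 p [0.5225 0.0485 0.12  ] th 169.5 tilt 0.03 gap 0.0549 grip 64.3 F [-0.3  0.1 -3.2] j [  0.  26. 104.   0.  50. -79.]
[0.05 0.03 4.5 ] -0.002
```

```bash
python3 -m handwheel '[0.05,0.03,2,0,0.05,0.03,4.5,0,0.05,0.03,6,0,0.05,0.03,6.7,0,0.05,0.03,6.9,0,0.05,0.03,6.9,0]'; python3 -m handwheel '[0,0,0.1,0,0,0,0.2,0,0,0,0.3,0,0,0,0.4,0,0,0,0.4,0]'; python3 go.py .522 .0489 .0431 169.6
```

```text
time_s: 38.78
position: [0.5226, 0.049, 0.0517]
eef_rot: [0.091, 0.996, 0.0, 0.0]
wrist_force: [-0.8, 0.4, -2.7]
finger_gap: 0.055
grasp_force: 64.4
time_s: 39.4
position: [0.5222, 0.049, 0.0472]
eef_rot: [0.091, 0.996, 0.0, -0.0]
wrist_force: [0.2, 0.2, -2.1]
finger_gap: 0.0549
grasp_force: 64.4
t 39.4 p [0.5222 0.049  0.0472] th 169.59 tilt 0.01 gap 0.0549 grip 64.4 F [ 0.2  0.2 -2.1] j [  0.  33. 106.   0.  41. -79.]
[ 0.02 -0.01  0.41] -0.0
```

Lugs have entered the notches (no force at 2 mm depth). Continue to seat, release and lift.

```bash
python3 -m handwheel '[0,0,0.1,0,0,0,0.2,0,0,0,0.3,0,0,0,0.4,0,0,0,0.42,0,0,0,0.42,0]'; python3 -m handwheel '[0,0,0,0,0,0,0,0,0,0,0,0]' -1; python3 go.py;  python3 -m handwheel '[0,0,-1,0,0,0,-4,0,0,0,-9,0,0,0,-14,0,0,0,-14,0,0,0,-14,0]'; python3 m.py s3; python3 go.py .438 -.355 .17 3.3
```

```text
time_s: 40.15
position: [0.5222, 0.0489, 0.0432]
eef_rot: [0.091, 0.996, 0.0, 0.0]
wrist_force: [-0.6, 0.4, -0.4]
finger_gap: 0.0549
grasp_force: 64.5
time_s: 40.52
position: [0.5223, 0.049, 0.0432]
eef_rot: [0.091, 0.996, 0.0, 0.0]
wrist_force: [0.0, 0.5, -0.3]
finger_gap: 0.0856
grasp_force: 0.0
t 40.52 p [0.5223 0.049  0.0432] th 169.59 tilt 0.01 gap 0.0856 grip 0.0 F [ 0.   0.5 -0.3] j [  0.  33. 106.  -0.  41. -79.]
time_s: 41.28
position: [0.5218, 0.049, 0.1829]
eef_rot: [0.091, 0.996, -0.0, -0.0]
wrist_force: [0.6, 0.7, -0.6]
finger_gap: 0.0854
grasp_force: 0.0
s3 [ 0.4368 -0.357   3.1973] 183.19 cost 0.044
t 41.38 p [0.5215 0.0489 0.182 ] th 169.58 tilt 0.13 gap 0.0858 grip 0.0 F [ 0.   0.  -0.7] j [  0.  21. 101.   0.  58. -79.]
[  0.91 -41.24   1.21] 2.902
```

```bash
python3 -m handwheel '[0,-1.5,0,0.1,0.1,-4.5,0,0.28,0.2,-8.5,0,0.46,0.3,-12.5,0,0.64,0.4,-16.5,0,0.82,0.5,-20.5,0,1,0.6,-24.5,0,1.18,0.7,-28.5,0,1.36,0.8,-32.5,0,1.54,0.9,-36,0,1.72,0.91,-39.5,0,1.9,0.91,-41.2,0,2.08]' && python3 -m handwheel '[0,0,0,0.17,0,0,0,0.34,0,0,0,0.51,0,0,0,0.68,0,0,0,0.822,0,0,3,0.822,0,0,7,0.822,0,0,8,0.822,0,0,8,0.822]'; python3 go.py .4381 -.3552 .008 3.3
```

```text
time_s: 42.88
position: [0.4379, -0.3559, 0.1817]
eef_rot: [0.906, 0.423, -0.0, -0.001]
wrist_force: [0.5, 0.5, 0.4]
finger_gap: 0.0856
grasp_force: 0.0
time_s: 44.0
position: [0.4387, -0.3545, 0.1028]
eef_rot: [1.0, 0.029, -0.001, -0.001]
wrist_force: [-0.2, 0.2, 0.3]
finger_gap: 0.0852
grasp_force: 0.0
t 44.0 p [ 0.4387 -0.3545  0.1028] th 3.31 tilt 0.08 gap 0.0852 grip 0.0 F [-0.2  0.2  0.3] j [-44.  31.  99.  -0.  51.  43.]
[-0.05  0.08  9.48] 0.0
```

```bash
python3 -m handwheel '[-0.05,0.07,3,0,-0.05,0.07,6,0,-0.05,0.07,8.5,0,-0.05,0.07,9.4,0,-0.05,0.07,9.5,0,-0.05,0.07,9.5,0,-0.05,0.07,9.5,0]' && python3 -m handwheel '[0,0,0,0,0,0,0,0,0,0,0,0,0,0,0,0,0,0,0,0]' 1 60 ; python3 go.py; python3 -m handwheel '[0,0,-1,0,0,0,-4,0,0,0,-8,0,0,0,-12,0,0,0,-15,0,0,0,-15,0,0,0,-15,0]'; python3 go.py .522 .0489 .155 169.6
```

```text
time_s: 44.88
position: [0.4387, -0.3557, 0.009]
eef_rot: [1.0, 0.029, 0.0, 0.001]
wrist_force: [0.7, -0.6, -0.8]
finger_gap: 0.0851
grasp_force: 0.0
time_s: 45.5
position: [0.4385, -0.3555, 0.0087]
eef_rot: [1.0, 0.029, 0.0, 0.0]
wrist_force: [-0.9, -0.3, 6.0]
finger_gap: 0.0541
grasp_force: 64.4
t 45.5 p [ 0.4385 -0.3555  0.0087] th 3.31 tilt 0.03 gap 0.0541 grip 64.4 F [-0.9 -0.3  6. ] j [-44.  40. 100.  -0.  40.  43.]
time_s: 46.38
position: [0.4378, -0.3549, 0.157]
eef_rot: [1.0, 0.029, -0.001, -0.001]
wrist_force: [0.3, -0.5, -3.6]
finger_gap: 0.0547
grasp_force: 64.5
t 46.38 p [ 0.4378 -0.3549  0.157 ] th 3.31 tilt 0.1 gap 0.0547 grip 64.5 F [ 0.3 -0.5 -3.6] j [-44.  26.  97.   0.  57.  43.]
[ 10.74 -39.82   0.24] -2.902
```

```bash
python3 -m handwheel '[0.3,-1,0,-0.1,1,-4,0,-0.27,2,-8,0,-0.45,3,-12,0,-0.63,4.2,-16,0,-0.81,5.3,-20,0,-0.99,6.4,-24,0,-1.17,7.5,-28,0,-1.35,8.6,-32,0,-1.53,9.5,-35.5,0,-1.71,10.3,-38,0,-1.89,10.7,-39.8,0,-2.07]' && python3 -m handwheel '[0,0,0,-0.17,0,0,0,-0.34,0,0,0,-0.51,0,0,0,-0.68,0,0,0,-0.8,0,0,0,-0.832,0,0,0,-0.832,0,0,0,-0.832]'; python3 go.py .5218 .0489 .0787 169.6
```

```text
time_s: 47.88
position: [0.5215, 0.0493, 0.1564]
eef_rot: [0.483, 0.876, -0.001, -0.001]
wrist_force: [-0.5, -0.4, -2.2]
finger_gap: 0.0549
grasp_force: 64.4
time_s: 48.88
position: [0.522, 0.0482, 0.1578]
eef_rot: [0.092, 0.996, -0.0, -0.0]
wrist_force: [-0.4, 0.7, -3.0]
finger_gap: 0.0545
grasp_force: 64.4
t 48.88 p [0.522  0.0482 0.1578] th 169.5 tilt 0.03 gap 0.0545 grip 64.4 F [-0.4  0.7 -3. ] j [  0.  23. 103.  -0.  55. -79.]
[0.03 0.07 7.91] -0.002
```

```bash
python3 -m handwheel '[0.03,-0.04,2,0,0.03,0.04,4.5,0,0.03,0.06,6.5,0,0.03,0.06,7.6,0,0.03,0.06,7.9,0,0.03,0.06,7.9,0,0.03,0.06,7.9,0]'; python3 -m handwheel '[0,0,0.1,0,0,0,0.2,0,0,0,0.3,0,0,0,0.4,0,0,0,0.4,0]'; python3 go.py .5218 .0489 .0707 169.6
```

```text
time_s: 49.75
position: [0.5224, 0.0488, 0.0797]
eef_rot: [0.091, 0.996, 0.0, 0.001]
wrist_force: [0.1, 0.3, -2.5]
finger_gap: 0.0547
grasp_force: 64.4
time_s: 50.38
position: [0.5219, 0.0488, 0.075]
eef_rot: [0.091, 0.996, -0.0, -0.0]
wrist_force: [0.6, -0.1, -2.9]
finger_gap: 0.0548
grasp_force: 64.4
t 50.38 p [0.5219 0.0488 0.075 ] th 169.58 tilt 0.01 gap 0.0548 grip 64.4 F [ 0.6 -0.1 -2.9] j [  0.  30. 105.   0.  45. -79.]
[0.01 0.01 0.43] -0.0
```

```bash
python3 -m handwheel '[0,0,0.1,0,0,0,0.2,0,0,0,0.3,0,0,0,0.4,0,0,0,0.43,0,0,0,0.43,0]'; python3 -m handwheel '[0,0,0,0,0,0,0,0,0,0,0,0]' -1; python3 go.py;  python3 -m handwheel '[0,0,-1,0,0,0,-4,0,0,0,-9,0,0,0,-13,0,0,0,-13,0,0,0,-13,0]'; python3 m.py saddle; python3 go.py .622 .3198 .18 -145.4
```

```text
time_s: 51.12
position: [0.522, 0.0488, 0.0708]
eef_rot: [0.091, 0.996, -0.0, -0.0]
wrist_force: [0.2, -0.3, -1.8]
finger_gap: 0.0545
grasp_force: 64.4
time_s: 51.5
position: [0.5221, 0.0488, 0.0709]
eef_rot: [0.091, 0.996, 0.0, 0.0]
wrist_force: [0.4, 0.0, 0.2]
finger_gap: 0.0853
grasp_force: 0.0
t 51.5 p [0.5221 0.0488 0.0709] th 169.58 tilt 0.02 gap 0.0853 grip 0.0 F [0.4 0.  0.2] j [  0.  30. 105.   0.  44. -79.]
time_s: 52.25
position: [0.5216, 0.0488, 0.2005]
eef_rot: [0.091, 0.996, -0.0, -0.0]
wrist_force: [0.0, -0.5, -0.7]
finger_gap: 0.0857
grasp_force: 0.0
saddle [0.6201 0.3177 3.7435] 214.48 cost 0.041
t 52.35 p [0.5214 0.0488 0.1997] th 169.58 tilt 0.12 gap 0.0854 grip 0.0 F [ 0.4  0.5 -0.8] j [  0.  20. 100.   0.  60. -79.]
[-5.   28.47  1.95] -0.786
```

```bash
python3 -m handwheel '[-0.3,2,0,-0.05,-1,6,0,-0.17,-2,11,0,-0.3,-2.9,16,0,-0.43,-3.8,21,0,-0.57,-4.5,25,0,-0.7,-5,27.8,0,-0.786,-5,28.45,2,-0.786,-5,28.45,6,-0.786,-5,28.45,10,-0.786,-5,28.45,10,-0.786,-5,28.45,10,-0.786]'; python3 go.py .6218 .3197 .009 -145.5
```

```text
time_s: 53.85
position: [0.6229, 0.3197, 0.1018]
eef_rot: [-0.297, 0.955, 0.0, 0.001]
wrist_force: [0.7, -0.3, 0.5]
finger_gap: 0.0853
grasp_force: 0.0
t 53.85 p [0.6229 0.3197 0.1018] th -145.42 tilt 0.06 gap 0.0853 grip 0.0 F [ 0.7 -0.3  0.5] j [  23.   43.   75.   -0.   61. -101.]
[0.1  0.07 9.28] 0.001
```

```bash
python3 -m handwheel '[0.05,0.05,3,0,0.05,0.05,6,0,0.05,0.05,8.5,0,0.05,0.05,9.2,0,0.05,0.05,9.25,0,0.05,0.05,9.25,0,0.05,0.05,9.25,0]' && python3 -m handwheel '[0,0,0,0,0,0,0,0,0,0,0,0,0,0,0,0,0,0,0,0]' 1 60 ; python3 go.py; python3 -m handwheel '[0,0,-1,0,0,0,-4,0,0,0,-8,0,0,0,-12,0,0,0,-17,0,0,0,-17,0,0,0,-17,0]'; python3 go.py .522 .0489 .18 169.6
```

```text
time_s: 54.72
position: [0.6224, 0.3199, 0.0094]
eef_rot: [-0.298, 0.955, 0.0, 0.001]
wrist_force: [0.3, 0.2, -0.7]
finger_gap: 0.0853
grasp_force: 0.0
time_s: 55.35
position: [0.6222, 0.3199, 0.009]
eef_rot: [-0.298, 0.955, 0.0, 0.0]
wrist_force: [-1.6, -1.0, 5.5]
finger_gap: 0.0546
grasp_force: 64.2
t 55.35 p [0.6222 0.3199 0.009 ] th -145.38 tilt 0.05 gap 0.0546 grip 64.2 F [-1.6 -1.   5.5] j [  23.   50.   77.    0.   53. -101.]
time_s: 56.22
position: [0.6213, 0.3194, 0.1774]
eef_rot: [-0.298, 0.955, -0.0, -0.001]
wrist_force: [0.2, -0.2, -3.7]
finger_gap: 0.0542
grasp_force: 64.2
t 56.23 p [0.6213 0.3194 0.1774] th -145.38 tilt 0.09 gap 0.0542 grip 64.2 F [ 0.2 -0.2 -3.7] j [  23.   39.   73.   -0.   69. -101.]
[ 23.54 -16.62  -0.23] 0.786
```

```bash
python3 -m handwheel '[1,-0.7,-0.2,0.03,3.5,-2.5,-0.2,0.12,7,-5,-0.2,0.24,10.5,-7.5,-0.2,0.36,14,-10,-0.2,0.48,17.5,-12.5,-0.2,0.6,20.5,-14.5,-0.2,0.7,22.8,-16.1,-0.2,0.77,23.5,-16.6,-0.2,0.786,23.5,-16.6,-0.2,0.786,23.5,-16.6,-0.2,0.786,23.5,-16.6,-0.2,0.786]'; python3 go.py .5224 .0489 .105 169.6
```

```text
time_s: 57.72
position: [0.5229, 0.0502, 0.1801]
eef_rot: [0.09, 0.996, 0.0, -0.0]
wrist_force: [-0.5, 0.1, -2.0]
finger_gap: 0.0545
grasp_force: 64.2
t 57.73 p [0.5229 0.0502 0.1801] th 169.65 tilt 0.01 gap 0.0545 grip 64.2 F [-0.5  0.1 -2. ] j [  0.  21. 101.   0.  58. -79.]
[ 0.03 -0.14  7.51] 0.001
```

```bash
python3 -m handwheel '[0,-0.1,2,0,0,-0.1,4.5,0,0,-0.1,6.2,0,0,-0.1,7,0,0,-0.1,7.2,0,0,-0.1,7.2,0,0,-0.1,7.2,0]'; python3 go.py .5224 .0489 .105 169.6
```

```text
time_s: 58.6
position: [0.523, 0.0486, 0.1089]
eef_rot: [0.091, 0.996, 0.0, 0.001]
wrist_force: [-1.0, 0.6, -3.5]
finger_gap: 0.0539
grasp_force: 64.2
t 58.6 p [0.523  0.0486 0.1089] th 169.58 tilt 0.06 gap 0.0539 grip 64.2 F [-1.   0.6 -3.5] j [  0.  27. 104.  -0.  49. -79.]
[0.06 0.02 0.39] -0.0
```

```bash
python3 -m handwheel '[0.05,0.02,0.2,0,0.05,0.02,0.4,0,0.05,0.02,0.6,0,0.05,0.02,0.75,0,0.05,0.02,0.75,0]'; python3 go.py .5224 .0489 .097 169.6
```

```text
time_s: 59.22
position: [0.5229, 0.0488, 0.1023]
eef_rot: [0.091, 0.996, 0.0, 0.001]
wrist_force: [-5.2, 0.3, 15.6]
finger_gap: 0.054
grasp_force: 66.3
t 59.23 p [0.5229 0.0488 0.1023] th 169.58 tilt 0.12 gap 0.054 grip 66.3 F [-5.2  0.3 15.6] j [  0.  28. 105.  -0.  48. -79.]
[ 0.05 -0.    0.53] -0.0
```

```bash
python3 -m handwheel '[0,0,-0.05,0,0.05,0,-0.05,0,0.1,0,-0.05,0,0.1,0,-0.05,0]'; python3 -m handwheel '[0.05,0,0,0,0.1,0,0,0,0.1,0,0,0]';python3 -m handwheel '[0.05,0,0,0,0.1,0,0,0,0.1,0,0,0]'
```

```text
time_s: 59.72
position: [0.5221, 0.049, 0.1025]
eef_rot: [0.091, 0.996, 0.0, 0.001]
wrist_force: [-2.7, -1.8, 10.5]
finger_gap: 0.0542
grasp_force: 65.6
time_s: 60.1
position: [0.5219, 0.049, 0.1025]
eef_rot: [0.091, 0.996, 0.0, 0.002]
wrist_force: [1.9, -1.8, 6.8]
finger_gap: 0.0541
grasp_force: 65.2
time_s: 60.48
position: [0.5212, 0.0493, 0.1025]
eef_rot: [0.091, 0.996, 0.0, 0.002]
wrist_force: [3.9, -1.8, 6.5]
finger_gap: 0.054
grasp_force: 65.2
```

```bash
python3 -m handwheel '[0,0,-0.5,0,0,0,-0.5,0,0,0,-0.5,0]'; python3 go.py; python3 - <<'E'
from h import *
im=shot(); a=cv2.resize(im["side"][130:260,270:400],None,fx=4.5,fy=4.5,interpolation=2); cv2.imwrite("pics/g5.png",a[:,:,::-1])
E
```

```text
time_s: 60.85
position: [0.5188, 0.0495, 0.106]
eef_rot: [0.091, 0.996, -0.0, -0.001]
wrist_force: [-0.1, 0.3, -2.7]
finger_gap: 0.0541
grasp_force: 64.2
t 60.85 p [0.5188 0.0495 0.106 ] th 169.59 tilt 0.06 gap 0.0541 grip 64.2 F [-0.1  0.3 -2.7] j [  0.  27. 105.   0.  48. -79.]
```

View pics/g5.png

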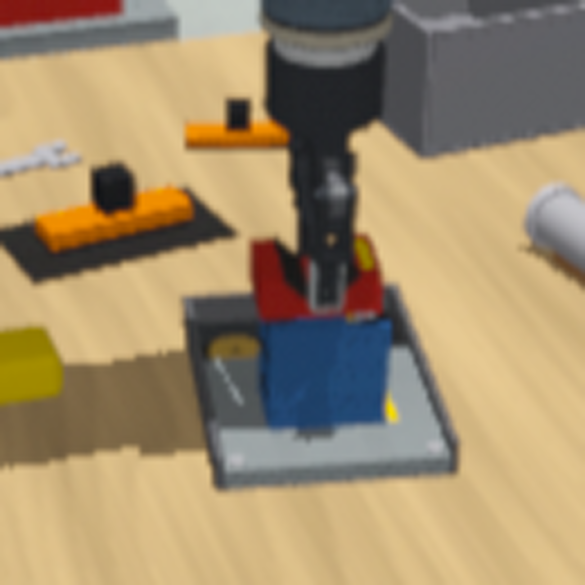

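```bash
python3 - <<'E'
from h import *
im=bot.get_image("side")
cr=cv2.resize(im[130:260,270:400],None,fx=6,fy=6,interpolation=2)
h=cv2.cvtColor(cr,cv2.COLOR_RGB2HSV).astype(int)
red=((h[...,0]<8)|(h[...,0]>172))&(h[...,1]>130)&(h[...,2]>50); blue=(h[...,0]>95)&(h[...,0]<125)&(h[...,1]>100)
for y in range(325,560,12):
    r=np.where(red[y])[0]; b=np.where(blue[y])[0]; print(y,(r.min(),r.max()) if len(r)>20 else "", (b.min(),b.max()) if len(b)>20 else "")
a=proj("side",W((.522,.049,-.1815),[[-.04,-.028,.068],[-.04,-.028,.094],[-.04,-.028,.1],[-.04,-.028,.13],[.04,-.028,.068],[.04,-.028,.094],[.04,-.028,.13],[-.03,-.028,.1]]));print(((a-[270,130])*6).round(0))
E
```

```text
325 (np.int64(339), np.int64(368)) 
337 (np.int64(337), np.int64(372)) 
349 (np.int64(337), np.int64(475)) 
361 (np.int64(337), np.int64(503)) 
373 (np.int64(339), np.int64(506)) 
385 (np.int64(339), np.int64(510)) 
397 (np.int64(341), np.int64(509)) 
409 (np.int64(343), np.int64(509)) 
421 (np.int64(346), np.int64(412)) 
433  (np.int64(346), np.int64(523))
445  (np.int64(344), np.int64(523))
457  (np.int64(351), np.int64(522))
469  (np.int64(350), np.int64(517))
481  (np.int64(346), np.int64(515))
493  (np.int64(346), np.int64(515))
505  (np.int64(347), np.int64(513))
517  (np.int64(346), np.int64(512))
529  (np.int64(349), np.int64(509))
541  (np.int64(351), np.int64(507))
553  (np.int64(353), np.int64(508))
[[353. 484.]
 [353. 439.]
 [354. 428.]
 [354. 374.]
 [513. 475.]
 [515. 430.]
 [518. 365.]
 [374. 427.]]
```

```bash
python3 go.py .5248 .0487 .106 169.6; python3 -m handwheel '[-0.3,0,-0.1,0,-0.6,-0.02,-0.1,0,-0.6,-0.02,-0.1,0,-0.6,-0.02,-0.1,0]'; python3 go.py .5248 .0487 .104 169.6
```

```text
t 61.0 p [0.519  0.0495 0.1061] th 169.59 tilt 0.04 gap 0.0543 grip 64.2 F [-0.1  0.2 -3.3] j [  0.  27. 105.   0.  48. -79.]
[-0.59  0.03  0.  ] -0.0
time_s: 61.5
position: [0.525, 0.0481, 0.1072]
eef_rot: [0.091, 0.996, -0.0, -0.0]
wrist_force: [-0.0, 0.4, -3.0]
finger_gap: 0.054
grasp_force: 64.2
t 61.5 p [0.525  0.0481 0.1072] th 169.58 tilt 0.01 gap 0.054 grip 64.2 F [-0.   0.4 -3. ] j [  0.  27. 104.   0.  49. -79.]
[0.03 0.05 0.32] -0.0
```

```bash
python3 -m handwheel '[0.02,-0.05,0.15,0,0.02,-0.05,0.3,0,0.02,-0.05,0.4,0,0.02,-0.05,0.5,0,0.02,-0.05,0.55,0,0.02,-0.05,0.55,0]'; python3 go.py .5248 .0487 .097 169.6
```

```text
time_s: 62.25
position: [0.5248, 0.0477, 0.1018]
eef_rot: [0.091, 0.996, -0.0, -0.0]
wrist_force: [0.1, -0.1, -2.5]
finger_gap: 0.054
grasp_force: 64.2
t 62.25 p [0.5248 0.0477 0.1018] th 169.58 tilt 0.0 gap 0.054 grip 64.2 F [ 0.1 -0.1 -2.5] j [  0.  28. 104.   0.  48. -79.]
[0.02 0.1  0.48] -0.0
```

```bash
python3 -m handwheel '[0,0.05,0.1,0,0,0.1,0.2,0,0,0.1,0.3,0,0,0.1,0.3,0]'; python3 go.py .5248 .0487 .097 169.6;  python3 -m handwheel '[0,0,0.05,0,0,0,0.1,0,0,0,0.15,0,0,0,0.18,0,0,0,0.18,0]';python3 go.py .523 .0489 .097 169.6
```

```text
time_s: 62.75
position: [0.5249, 0.0487, 0.0987]
eef_rot: [0.091, 0.996, -0.0, -0.0]
wrist_force: [0.3, -0.2, -2.1]
finger_gap: 0.0544
grasp_force: 64.2
t 62.75 p [0.5249 0.0487 0.0987] th 169.59 tilt 0.01 gap 0.0544 grip 64.2 F [ 0.3 -0.2 -2.1] j [  0.  28. 104.   0.  48. -79.]
[ 0.01 -0.    0.17] -0.0
time_s: 63.38
position: [0.525, 0.0487, 0.097]
eef_rot: [0.091, 0.996, 0.0, 0.0]
wrist_force: [-0.0, 0.2, -1.9]
finger_gap: 0.0543
grasp_force: 64.2
t 63.38 p [0.525  0.0487 0.097 ] th 169.59 tilt 0.0 gap 0.0543 grip 64.2 F [-0.   0.2 -1.9] j [  0.  28. 104.   0.  47. -79.]
[ 0.2  -0.02  0.  ] -0.0
```

```bash
python3 -m handwheel '[0.1,0,0,0,0.2,0,0,0,0.28,0,0,0,0.28,0,0,0]'; python3 -m handwheel '[0,0,0.05,0,0,0,0.05,0,0,0,0.05,0]'; python3 -m handwheel '[0,0,0,0,0,0,0,0,0,0,0,0]' -1; python3 go.py;  python3 -m handwheel '[0,0,-1,0,0,0,-4,0,0,0,-9,0,0,0,-11,0,0,0,-11,0]'; python3 - <<'E'
from h import *
im=shot(); a=cv2.resize(im["side"][130:260,270:400],None,fx=4.5,fy=4.5,interpolation=2); cv2.imwrite("pics/g6.png",a[:,:,::-1])
E
```

```text
time_s: 63.88
position: [0.5222, 0.0492, 0.0971]
eef_rot: [0.091, 0.996, 0.0, 0.0]
wrist_force: [0.7, -0.4, -2.2]
finger_gap: 0.0542
grasp_force: 64.2
time_s: 64.25
position: [0.5223, 0.0492, 0.097]
eef_rot: [0.091, 0.996, 0.0, 0.0]
wrist_force: [-1.7, -0.2, 6.0]
finger_gap: 0.0541
grasp_force: 65.0
time_s: 64.62
position: [0.5222, 0.0492, 0.0965]
eef_rot: [0.091, 0.996, 0.0, -0.0]
wrist_force: [-0.2, 0.2, -0.0]
finger_gap: 0.085
grasp_force: 0.0
t 64.62 p [0.5222 0.0492 0.0965] th 169.58 tilt 0.0 gap 0.085 grip 0.0 F [-0.2  0.2 -0. ] j [  0.  28. 105.   0.  47. -79.]
time_s: 65.25
position: [0.5229, 0.0492, 0.2083]
eef_rot: [0.091, 0.996, 0.0, 0.002]
wrist_force: [0.3, 0.8, 0.1]
finger_gap: 0.0853
grasp_force: 0.0
```

View pics/g6.png

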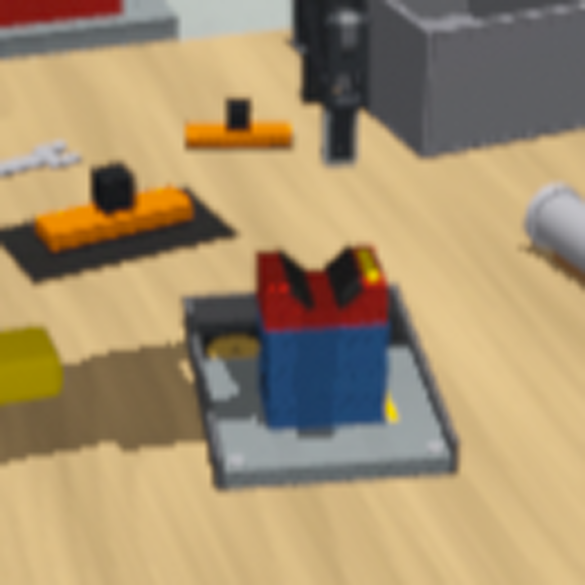

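```bash
python3 -m handwheel '[0,-2,-2,0,0,-8,-3,0,0,-14,-3,0,0,-20,-3,0,0,-26,-3,0,0,-30,-3,0,0,-30,-3,0]'; python3 - <<'E'
from h import *
im=shot(); a=cv2.resize(im["top"][70:250,170:450],None,fx=2.85,fy=2.85,interpolation=2); cv2.imwrite("pics/g7.png",a[:,:,::-1])
E
```

```text
time_s: 66.22
position: [0.4669, -0.2478, 0.2349]
eef_rot: [0.092, 0.996, 0.0, -0.001]
wrist_force: [0.9, 0.5, -0.4]
finger_gap: 0.0854
grasp_force: 0.0
```

View pics/g7.png

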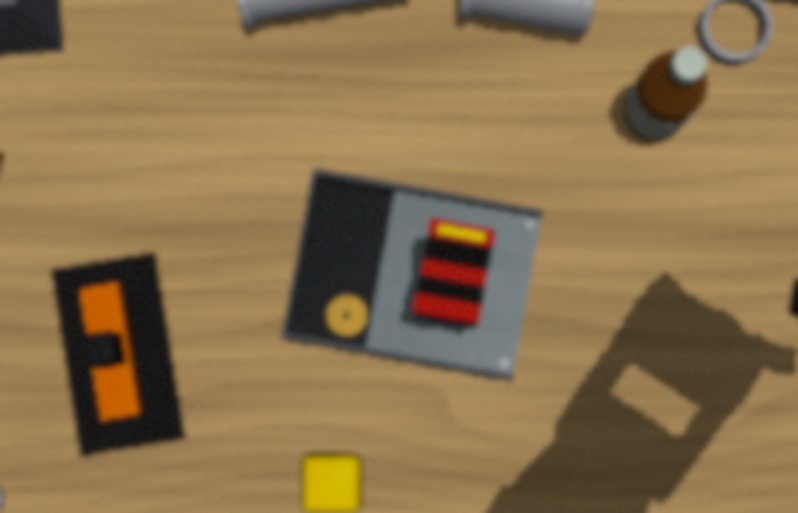

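The top view shows the slug in the tray at (347,315) and the saddle squarely over the plate at (455,272). The scraper is fully on its mat at (110,350) and the bottle is upright at (660,100). I'm handing the job in.

```bash
python3 -c "
from cell import bot
print(bot.close_job())"
```

```text
the job is handed in; nothing more can be done
None
```

I handed the job in at about 66 s: the one brass slug is swept into the tray, all three blue spacers are stacked with the red saddle seated on top, the scraper is back on its mat and the bottle is still upright; no verdict came back.

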